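Snap a clock movement module into its bay

ROBOT

A 6-joint arm with a two-finger parallel gripper is mounted at the origin on the work surface. World frame = base frame: x ahead of the robot, y to its left, z up, the work surface at z = 0. Lengths are in m, angles in rad, forces in N, time in s.
With the tool pointing down it reaches from about 0.35 to 0.975 m from the base axis. Payload 4.9 kg.
Tool frame: the origin (TCP) lies at the very end of the fingers, on their centre line; the grasp point (between the pads) lies 19 mm behind it; z points along the fingers, y is the line along which they close (so a half turn about z gives the same grasp; the last joint's range is limited). The gripper opens to 85 mm and grips with 20 to 120 N. Pads are 22 mm wide; open, the fingers measure 114 mm over their backs; the gripper's body (76 mm by 85 mm) begins 54 mm behind the grasp point. The pads swing forward as they close: fully open they stand 13 mm farther back than shut.
Start: joints at [-0.119, 0.053, 1.613, -0, 1.476, -0.119], TCP at [0.625, 0, 0.231] pointing down, gripper open.
Joint ranges: [-3.01, 3.01], [-1.01, 2.22], [0.06, 2.58], [-1.02, 4.17], [0.09, 2.62], [-3.14, 3.14]. Speed limits (rad/s): [2.57, 2.57, 3.14, 3.14, 3.14, 3.14].

INTERFACE

Orientations are given as a unit quaternion [w, x, y, z].
In Python, from plant import manip gives the robot as it stands.
- The arm moves only by the shell command python3 -m pendant 'ROWS'. ROWS is JSON, a list of rows, each a list of 3 entries, a list of its own where there are three numbers: the opening, from 0 (shut) to 1 (fully open), then the shift along the tool's x, y, z in units of 12 cm (1.0 is 12 cm), then the turn about the tool's z in units of pi rad (1.0 is pi rad). In form: [[gripper, [dx, dy, dz], roll], ...]. A call has 1 to 10 rows; each row is the pose to reach, as a shift and turn from the pose commanded when the call began, along the tool's axes at that moment, turning the shorter way round; what a row does not reach only later rows make up. A row lasts 1/10 s, in which the tool goes at most 50 mm and 8.59 degrees, less where a joint would pass 70% of its speed; a pose out of reach is approached as far as the arm can. A call with a number of a shift or a turn outside -1 to 1 is refused whole. A call with a gripper value outside its range is refused whole. The fingers move at their own pace and stop on an object; the grip force is fixed at half the most. Time passes only in rows, so rows that repeat a pose let the fingers close. It gives the time, the measured TCP pose, the force, the opening and the grip force at its end, in the units of the state.
- manip.state(): the state, without advancing time (a new reading comes with each control period).
- manip.grab_frame(name): name is "scene" or "side" or "wrist"; returns a dict with "img" (420x560x3 uint8, red, green, blue), "fx", "fy", "cx", "cy" (pixels), "D" ([k1, k2, p1, p2, k3] as OpenCV has them; the pictures are not rectified), "eye" and "rotation" of the camera in the world; the wrist camera has in their place "tool_from_camera" (4x4, takes a point from camera to tool coordinates, whose origin is the TCP and whose axes are the flange's). Camera axes: x right, y down, z forward; pixel columns grow to the right and rows downward; lengths in m; the calibration is good to about 2 mm. A picture is of the moment at which its call begins: read the wrist's pose just before it. There is no depth.
- manip.job_done(): hands the job in; it is judged then, once.
The state is a dict: "time": time; "joint_pos": joint angles; "joint_vel": joint speeds; "joint_efforts": joint torques, N m; "tool_pos": TCP position; "tool_rot": TCP orientation; "contact_force": force on the tool from outside, world axes, zero at the start; "ft_torque": the same for the moment, N m; "gripper_width": opening from 0.0 (shut) to 1.0 (fully open); "grasp_force": force on a finger pad.
Only numpy, scipy, OpenCV 4.12 (cv2) and the standard library are available. Lean on these libraries where they do the work, as an engineer would, in place of code of your own. Each camera call takes 0.05 s, during which the arm holds its last target. There are 200 camera calls.

TASK

Fit the black movement module from the grey tray into the bay of the white clock case: hook its orange tongue under the brass lip, then press the other end down past the red spring catch until it snaps in and the module sits fully home, flush and level. Do not force it, leave the jar, screwdriver and mallet where they are, and let go.

Things in the scene. Friction and masses are not known exactly. Their poses are not given: they have to be found in the camera images.
- module: Black clock movement module, about 140 g, loose, flat in the tray. Origin: centre of its underside; z up; x runs from tongue to tail. Main body x -28 to +30 mm, 44 wide (y), z 0 to 20; 81 long overall. Its flat top from x +6 to +30 is free for pressing.
- rib_top (a point): Middle of the top of the module's orange grip rib, at (-6, 0, 46) mm in the module's frame (same axes). The rib stands on the module's top along x: x -18 to +6, 10 thick (grip it across y), z 20 to 46.
- tongue_tip (a point): Lower edge of the end of the module's orange tongue, at (-45, 0, 0) mm in the module's frame (same axes). The tongue: x -45 to -28, 26 wide, z 0 to 5.
- tail_end (a point): Lower edge of the end of the module's low black tail ledge, at (36, 0, 0) mm in the module's frame (same axes). The ledge: x +30 to +36, 44 wide, z 0 to 9.
- clock_case: White clock case lying face down, 128 x 110 x 30 mm high, held in blue jaws, fixed to the bench; origin on the bench under the bay's centre, z up. x runs from the lip's end (on the robot's side) to the catch's end of the bay.
- bay (a point): On the bay's floor, 10 mm above the bench; axes as the case. The bay, open upward: x -46.5 to +37.5 mm, y -24 to +24, 20 deep to the case's top. Seated, the module's origin lies here within 1.5 mm in x and 2 in y, axes parallel, its top level with the case's top.
- lip_edge (a point): Lower edge of the brass lip, at (-36, 0, 12) mm from point bay; axes as the case. The lip spans the bay's width, x -46.5 to -36, 12 to 17 above the floor: a slot 12 high, 10.5 deep under it; the wall behind is 17 high. The module is too long to drop in flat: tilt it 15 to 25 degrees, tail up, and set the tongue down before the lip and slide it under to the slot's end.
- catch (a joint): Red spring catch, 20 wide, mid +x wall of the bay, red tab on top. In m: 0 at rest, nose out to x +32.5 mm, 10 to 20 above the floor, upper face sloping; up to 0.006 pushed back. A hooked module let go rests its tail on it, tilted some 9 degrees. Pressing down near the tail with 10 to 20 N passes it, but it can stick 3 mm short; once home it springs out over the ledge, to 0.
- tray: Grey parts tray 140 x 100 x 16 mm, walls 4 mm, fixed to the bench; origin at the centre of its underside; the module lies on its inner floor.
- jar: Amber glass jar with a steel lid, 42 mm across, 55 high, loose; origin under its centre. Leave alone.
- driver: Small screwdriver 150 mm long lying on the bench beyond the work, loose. Leave alone.
- mallet: Brass-headed mallet 220 mm long lying on the bench to one side, loose. Leave alone.
Not all that is in view belongs to the job. Of the things that look like the module, the middle-sized one is meant.

How it is judged:
At the end, for the whole second after the job is handed in: The module is at rest in the bay along its length, tongue at least 6.5 mm under the lip and within 2.5 mm of the floor, tail within 1.8 mm of the floor, level within 2.3 degrees, centred within 5 mm, and the catch is back within 1 mm of its rest position (x of tongue_tip in the frame of bay below -0.0425 m and z of tongue_tip in the frame of bay between -0.002 and 0.0025 m and z of tail_end in the frame of bay between -0.002 and 0.0018 m and horizontal distance between module and bay below 0.005 m and angle between the z axis of module and the z axis of clock_case, either way round below 0.04 rad and angle between the x axis of module and the x axis of clock_case, either way round below 0.12 rad and value of joint catch below 0.001 m and linear speed of module below 0.01 m/s); the robot touches nothing.
It fails at once if the module is forced: more than 60 N between it and the clock case (contact force between module and clock_case above 60 N).
It fails at once if the jar is moved by more than 20 mm (distance of jar from where it was at the start of the episode above 0.02 m).
It fails at once if the screwdriver is moved by more than 20 mm (distance of driver from where it was at the start of the episode above 0.02 m).
It fails at once if the mallet is moved by more than 20 mm (distance of mallet from where it was at the start of the episode above 0.02 m).
It also fails if it takes over 48 s, if anything falls off the work surface, if the arm or the gripper's body presses on something with over 40 N, if the wrist force passes 120 N, or if a joint passes its speed limit or range.

## Working session

There is one attempt and no reset: what is moved stays moved. The work goes in short steps, Python scripts to look and compute and a shell command to move; the robot and the scene stay as the last step left them, time stands still between calls to the robot, and variables do not carry over. Pictures are saved under pics/ and viewed, at most 10 in all, crops included, and the job is handed in when it is done.

```bash
mkdir -p pics
cat > h.py <<'E'
from plant import manip
import numpy as np, cv2
from scipy.spatial.transform import Rotation as R
def grab(n,name=None):
    s=manip.state(); f=manip.grab_frame(n)
    if name: cv2.imwrite('pics/'+name+'.png',f['img'][:,:,::-1])
    K=np.array([[f['fx'],0,f['cx']],[0,f['fy'],f['cy']],[0,0,1.]])
    if n=='wrist':
        q=s['tool_rot']; T=np.eye(4); T[:3,:3]=R.from_quat([q[1],q[2],q[3],q[0]]).as_matrix(); T[:3,3]=s['tool_pos']
        T=T@np.array(f['tool_from_camera']); eye,rot=T[:3,3],T[:3,:3]
    else:
        eye=np.array(f['eye']); rot=np.array(f['rotation'])
        if rot.shape!=(3,3): rot=R.from_quat([rot[1],rot[2],rot[3],rot[0]]).as_matrix()
    return dict(img=f['img'],K=K,D=np.array(f['D'],float),eye=eye,rot=rot)
def ray(c,uv):
    p=cv2.undistortPoints(np.array(uv,float).reshape(-1,1,2),c['K'],c['D']).reshape(-1,2)
    return np.c_[p,np.ones(len(p))]@c['rot'].T
def onz(c,uv,z):
    d=ray(c,uv); return c['eye']+d*((z-c['eye'][2])/d[:,2])[:,None]
def proj(c,P):
    P=np.array(P,float).reshape(-1,3)
    return cv2.projectPoints(P,c['rot'].T.copy(),-c['rot'].T@c['eye'],c['K'],c['D'])[0].reshape(-1,2)
E
python3 - <<'E'
from h import *
print(manip.state())
a=[grab(n) for n in('scene','wrist')]
for c in a: print(c['eye'],c['rot'].round(3).tolist(),c['K'][0,0])
cv2.imwrite('pics/a_scene.png',a[0]['img'][:,:,::-1]);cv2.imwrite('pics/a_wrist.png',a[1]['img'][:,:,::-1])
grab('side','a_side')
E
```

```text
{'time': 0.0, 'joint_pos': array([-1.19013781e-01,  5.33872335e-02,  1.61429646e+00,  2.35276448e-06,
        1.47597004e+00, -1.18993401e-01]), 'joint_vel': array([ 0.0002578 ,  0.00034806, -0.00082228, -0.0008247 , -0.00157837,
       -0.00056646]), 'joint_efforts': array([ 2.70554956e-04, -3.93670499e+01, -3.70175600e+01, -1.62778279e-04,
        6.93513779e-03, -6.06393527e-06]), 'tool_pos': array([6.24384046e-01, 6.61174490e-05, 2.30042705e-01]), 'tool_rot': array([-8.10782371e-04,  7.07113691e-01,  7.07099121e-01, -6.36111534e-04]), 'contact_force': array([ 0.28307633,  0.33171804, -0.0034431 ]), 'ft_torque': array([0.01016074, 0.03152171, 0.01033084]), 'grasp_force': 0.0, 'gripper_width': 1.0028458242890066}
[1.26003674 0.30525058 0.89637435] [[-0.296, 0.714, -0.635], [0.955, 0.227, -0.189], [0.009, -0.662, -0.749]] 472.35893293704095
[0.62429538 0.08076444 0.37238633] [[1.0, 0.001, -0.002], [0.0, -0.949, -0.316], [-0.002, 0.316, -0.949]] 374.3159582747081
```

View pics/a_scene.png

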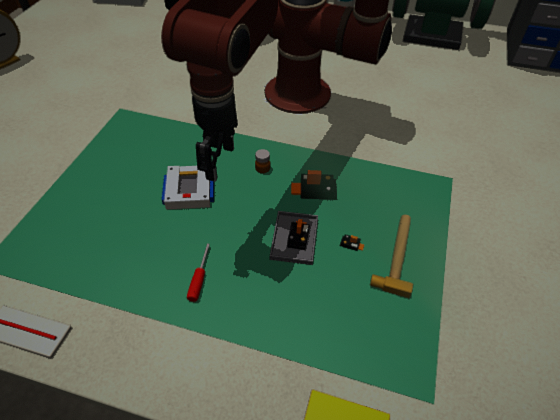

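View pics/a_wrist.png

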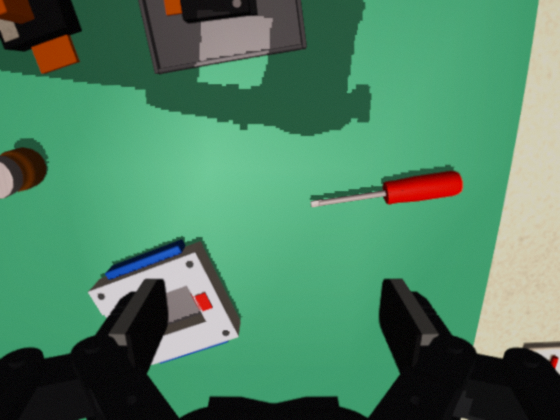

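View pics/a_side.png

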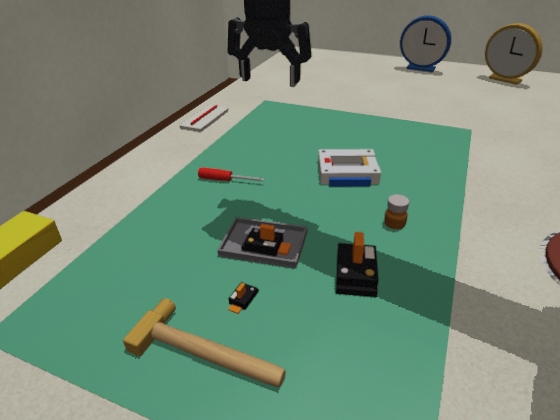

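The scene view shows the case at (188,187), the tray with the middle-sized module at (297,235), and the jar at (262,160). The big decoy is at (317,185), the small one at (352,242), the mallet at (398,255) and the screwdriver at (198,275). In the wrist view the case's corners are at about (90,292), (195,253) and (239,333), with the catch's red tab at (204,301). The side view confirms that the tongue in the tray points toward the robot's side, at (285,248).

Run:
```python
from h import *
s=grab('scene');w=grab('wrist');d=grab('side')
print('case w',onz(w,[(90,292),(195,253),(239,333),(204,301)],.03).round(4).tolist())
print('tray s',onz(s,[(283,213),(318,217),(314,262),(271,256)],.016).round(4).tolist())
print('tray d',onz(d,[(232,221),(307,235),(298,263),(221,247)],.016).round(4).tolist())
def blobs(c,lo,hi,z,nm,ymin):
    h=cv2.cvtColor(c['img'],cv2.COLOR_RGB2HSV); m=cv2.inRange(h,lo,hi)
    n,l,st,ce=cv2.connectedComponentsWithStats(m)
    for i in range(1,n):
        if st[i,4]>ymin:
            p=onz(c,ce[i],z)[0]
            if .3<p[0]<1 and abs(p[1])<.5: print(nm,st[i].tolist(),ce[i].round(1),p.round(4))
for c,nm in((s,'s'),(d,'d'),(w,'w')):
    blobs(c,(3,150,60),(16,255,255),.03,nm+' orange',15)
    blobs(c,(0,200,100),(2,255,255),.03,nm+' red',8)
```

```text
case w [[0.4287, -0.1288, 0.03], [0.5451, -0.0822, 0.03], [0.5866, -0.1788, 0.03], [0.5507, -0.1383, 0.03]]
tray s [[0.5217, 0.1068, 0.016], [0.5081, 0.1923, 0.016], [0.6411, 0.2154, 0.016], [0.6547, 0.1177, 0.016]]
tray d [[0.6522, 0.1283, 0.016], [0.5068, 0.1163, 0.016], [0.4957, 0.1915, 0.016], [0.6345, 0.2025, 0.016]]
s orange [308, 170, 13, 6, 60] [313.8 172.2] [0.3729 0.1469 0.03  ]
s orange [291, 183, 10, 11, 107] [295.5 188. ] [0.4427 0.1164 0.03  ]
s orange [296, 219, 11, 9, 47] [299.7 222.8] [0.551  0.1568 0.03  ]
s orange [351, 236, 7, 4, 18] [353.8 237.3] [0.5552 0.2882 0.03  ]
s orange [358, 244, 6, 6, 28] [360.5 246.5] [0.5769 0.3078 0.03  ]
s red [183, 194, 7, 3, 20] [186.2 195. ] [ 0.5499 -0.1379  0.03  ]
s red [187, 268, 17, 29, 249] [195.1 282.8] [ 0.7802 -0.0133  0.03  ]
s red [0, 320, 55, 19, 161] [ 27.4 329. ] [ 0.9751 -0.283   0.03  ]
d orange [386, 209, 21, 20, 254] [396.4 218.2] [0.3653 0.0269 0.03  ]
d orange [260, 224, 15, 17, 221] [266.8 231.9] [0.5699 0.1504 0.03  ]
d orange [353, 232, 12, 31, 298] [358.  247.7] [0.4105 0.1337 0.03  ]
d orange [277, 242, 1
[... 377 characters left out ...]
032 0.03  ]
w orange [0, 0, 33, 23, 637] [15.  10.4] [0.4019 0.145  0.03  ]
w orange [163, 0, 19, 16, 251] [172.3   7. ] [0.5397 0.143  0.03  ]
w orange [31, 35, 48, 39, 1198] [54.5 53.6] [0.4324 0.1083 0.03  ]
w orange [1, 151, 33, 39, 347] [ 23.4 168.1] [0.3838 0.0061 0.03  ]
w orange [432, 171, 30, 24, 53] [451.7 178.3] [ 0.7945 -0.0042  0.03  ]
w orange [398, 176, 19, 4, 20] [407.2 177.5] [ 0.7512 -0.0036  0.03  ]
w orange [414, 198, 20, 3, 20] [423.5 199. ] [ 0.7696 -0.025   0.03  ]
w red [386, 173, 75, 30, 1607] [423.  187.3] [ 0.7675 -0.0132  0.03  ]
w red [196, 293, 15, 17, 147] [202.9 301.1] [ 0.5495 -0.1384  0.03  ]
w red [551, 358, 6, 9, 35] [553.3 361.3] [ 0.9569 -0.2261  0.03  ]
```

```bash
python3 -m pendant '[[1,[1,-0.5,0],0],[1,[1,-0.5,0],0],[1,[1,-0.5,0],0],[1,[1,-0.5,0],0],[1,[1,-0.5,0],0]]'
python3 - <<'E'
from h import *
grab('wrist','b_wrist'); print(manip.state()['tool_pos'],manip.state()['time'])
E
```

```text
time: 0.8
tool_pos: [0.5648, 0.1205, 0.2314]
tool_rot: [0.0, 0.707, 0.708, -0.0]
contact_force: [-0.2, -0.3, -0.5]
gripper_width: 0.997
grasp_force: 0.0
[0.56515677 0.11976497 0.23139257] 0.85
```

View pics/b_wrist.png

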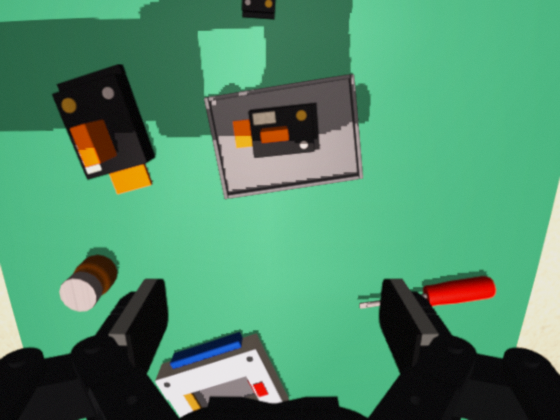

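The wrist view over the tray shows the module's body top with corners at about (249,108), (316,103), (319,151) and (252,157). The rib is at (275,134), and the tongue at (242,134) is on the robot's side. The jar is at (80,295) and the case is at the lower edge.

Run:
```python
from h import *
w=grab('wrist'); im=w['img']; hsv=cv2.cvtColor(im,cv2.COLOR_RGB2HSV)
org=cv2.inRange(hsv,(3,150,60),(22,255,255))
n,l,st,ce=cv2.connectedComponentsWithStats(org[90:170,225:330].copy())
for i in range(1,n):
    if st[i,4]>25:
        box=cv2.minAreaRect(np.argwhere(l==i)[:,::-1].astype(np.float32)+[225,90])
        print('org',st[i].tolist(),np.array(box[0]).round(1),np.array(box[1]).round(1))
        print(onz(w,cv2.boxPoints(box),.05).round(4).tolist()); print(onz(w,box[0],.009).round(4))
p=onz(w,[(249,108),(316,103),(319,151),(252,157)],.024); print('body',p.round(4).tolist(),p.mean(0).round(4))
for i in range(4): e=p[(i+1)%4]-p[i]; print(np.linalg.norm(e).round(4),np.degrees(np.arctan2(e[1],e[0])).round(1))
cv2.imwrite('pics/b_crop.png',cv2.resize(im[85:185,205:335,::-1],None,fx=6,fy=6,interpolation=cv2.INTER_CUBIC))
p=onz(w,[(206,98),(353,75),(361,178),(226,198)],.016);print('tray',p.round(4).tolist(),p.mean(0))
```

```text
Traceback (most recent call last):
cv2.error: OpenCV(4.12.0) /io/opencv/modules/imgproc/src/convhull.cpp:143: error: (-215:Assertion failed) total >= 0 && (depth == CV_32F || depth == CV_32S) in function 'convexHull'
```

Run:
```python
from h import *
w=grab('wrist'); im=w['img']; hsv=cv2.cvtColor(im,cv2.COLOR_RGB2HSV)
org=cv2.inRange(hsv,(3,150,60),(22,255,255))
n,l,st,ce=cv2.connectedComponentsWithStats(org[90:170,225:330].copy())
for i in range(1,n):
    if st[i,4]>25:
        box=cv2.minAreaRect((np.argwhere(l==i)[:,::-1]+np.array([225,90])).astype(np.float32))
        print('org',st[i].tolist(),np.array(box[0]).round(1),np.array(box[1]).round(1))
        print(onz(w,cv2.boxPoints(box),.05).round(4).tolist()); print(onz(w,box[0],.009).round(4))
p=onz(w,[(249,108),(316,103),(319,151),(252,157)],.024); print('body',p.round(4).tolist(),p.mean(0).round(4))
for i in range(4): e=p[(i+1)%4]-p[i]; print(np.linalg.norm(e).round(4),np.degrees(np.arctan2(e[1],e[0])).round(1))
cv2.imwrite('pics/b_crop.png',cv2.resize(im[85:185,205:335,::-1],None,fx=6,fy=6,interpolation=cv2.INTER_CUBIC))
p=onz(w,[(206,98),(353,75),(361,178),(226,198)],.016);print('tray',p.round(4).tolist(),p.mean(0))
```

```text
org [70, 18, 11, 12, 102] [300.  113.5] [11. 10.]
[[0.5835, 0.1801, 0.05], [0.5919, 0.1801, 0.05], [0.5921, 0.171, 0.05], [0.5837, 0.171, 0.05]]
[[0.5907 0.1725 0.009 ]]
org [7, 28, 20, 29, 468] [241.7 131.8] [27.4 17.5]
[[0.5296, 0.1708, 0.05], [0.5444, 0.1726, 0.05], [0.547, 0.1496, 0.05], [0.532, 0.1476, 0.05]]
[[0.5348 0.1552 0.009 ]]
org [34, 35, 30, 17, 432] [273.4 133.1] [15.  29.5]
[[0.5521, 0.1641, 0.05], [0.5771, 0.1668, 0.05], [0.5787, 0.1541, 0.05], [0.5534, 0.1514, 0.05]]
[[0.5654 0.1539 0.009 ]]
body [[0.5432, 0.1785, 0.024], [0.604, 0.183, 0.024], [0.6082, 0.1391, 0.024], [0.5452, 0.1334, 0.024]] [0.5751 0.1585 0.024 ]
0.0609 4.2
0.044 -84.4
0.0633 -174.8
0.0451 92.5
tray [[0.5031, 0.1872, 0.016], [0.6378, 0.2076, 0.016], [0.6517, 0.1111, 0.016], [0.518, 0.0906, 0.016]] [0.57764425 0.14912179 0.016     ]
```

View pics/b_crop.png

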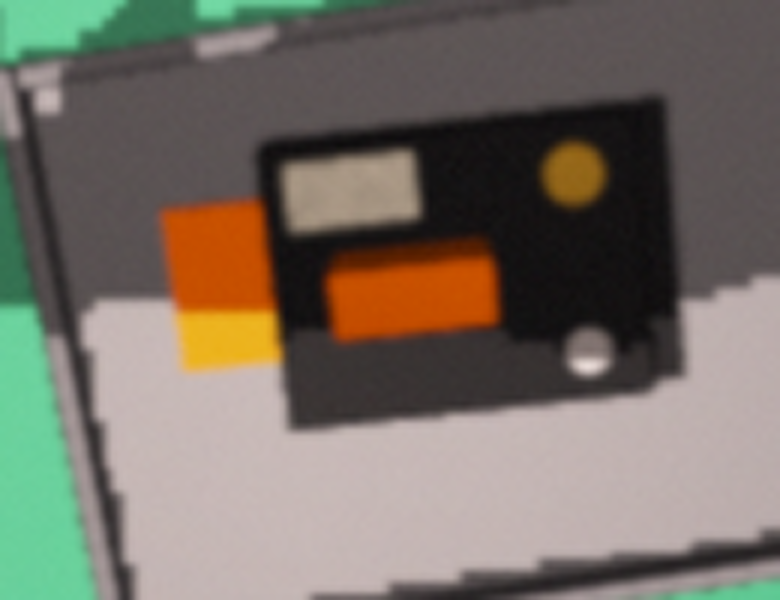

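The crop shows the rib's top face centred at full-frame pixel (274,134), that is world (0.566, 0.158) with yaw about 4.8°. The tongue is on the -x side, and the body measures 61 x 44 mm, as it should.

```bash
python3 -m pendant '[[1,[0.32,0.01,0.8],0.473],[1,[0.32,0.01,0.8],0.473],[1,[0.32,0.01,0.8],0.473],[1,[0.32,0.01,0.8],0.473],[1,[0.32,0.01,0.8],0.473],[1,[0.32,0.01,0.8],0.473],[1,[0.32,0.01,0.8],0.473],[1,[0.32,0.01,0.8],0.473],[1,[0.32,0.01,0.8],0.473],[1,[0.32,0.01,0.8],0.473]]';  python3 -m pendant '[[1,[0,0,0],0],[1,[0,0,0],0]]'
python3 - <<'E'
from h import *
w=grab('wrist','c_wrist'); im=w['img']; hsv=cv2.cvtColor(im,cv2.COLOR_RGB2HSV)
s=manip.state();print(s['tool_pos'],s['tool_rot'])
org=cv2.inRange(hsv,(3,150,60),(22,255,255))
n,l,st,ce=cv2.connectedComponentsWithStats(org)
for i in range(1,n):
    if st[i,4]>100: print(st[i].tolist(),ce[i].round(1),onz(w,ce[i],.05).round(4))
print(proj(w,[.566,.158,.05]))
E
```

```text
time: 1.95
tool_pos: [0.5668, 0.1572, 0.1351]
tool_rot: [0.0, 0.999, 0.039, -0.0]
contact_force: [-0.2, 0.7, -0.5]
gripper_width: 1.001
grasp_force: 0.0
time: 2.15
tool_pos: [0.5666, 0.1576, 0.1352]
tool_rot: [0.0, 0.999, 0.043, -0.0]
contact_force: [0.3, -0.1, 0.5]
gripper_width: 1.004
grasp_force: 0.0
[0.56648109 0.15778899 0.13518643] [ 1.98150952e-05  9.99071846e-01  4.30748031e-02 -8.30664047e-05]
[0, 49, 22, 37, 700] [ 9.3 67.7] [[0.6452 0.3207 0.05  ]]
[245, 162, 15, 15, 169] [251.8 169.2] [[0.5955 0.1727 0.05  ]]
[73, 183, 37, 33, 648] [ 88.9 202.5] [[0.5647 0.2766 0.05  ]]
[256, 188, 34, 58, 1197] [271.8 221.4] [[0.5621 0.1574 0.05  ]]
[294, 337, 34, 41, 1081] [310.1 356.7] [[0.4568 0.1196 0.05  ]]
[239, 376, 46, 27, 960] [263.2 389.2] [[0.4224 0.1522 0.05  ]]
[[271.39882128 215.70339988]]
```

View pics/c_wrist.png

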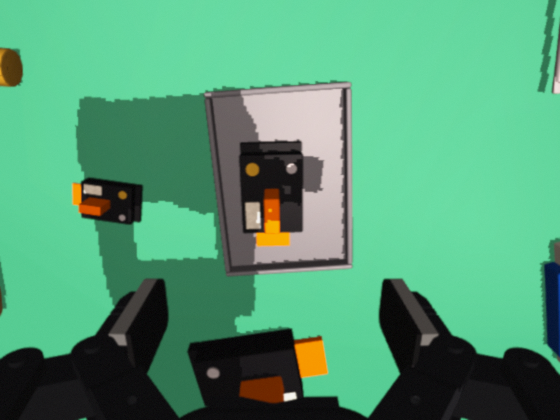

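The wrist view shows the rib vertical in the image at (272,210), on the predicted column, with the fingers straddling it clear of the tray walls. Next I descend and grip.

```bash
python3 -m pendant '[[1,[0,0,0.4],0],[1,[0,0,0.7],0],[1,[0,0,0.88],0],[1,[0,0,0.88],0],[0,[0,0,0.88],0],[0,[0,0,0.88],0],[0,[0,0,0.88],0],[0,[0,0,0.88],0],[0,[0,0,0.88],0],[0,[0,0,0.88],0]]'; python3 -m pendant '[[0,[0,0,0],0],[0,[0,0,0],0],[0,[0,0,-0.3],0],[0,[0,0,-0.6],0],[0,[0,0,-0.9],0],[0,[0,0,-0.9],0],[0,[0,0,-0.9],0]]'
python3 - <<'E'
from h import *
w=grab('wrist','d_wrist')
E
```

```text
time: 3.2
tool_pos: [0.5669, 0.1585, 0.0307]
tool_rot: [-0.0, 0.999, 0.042, 0.001]
contact_force: [-1.1, 0.3, 5.0]
gripper_width: 0.107
grasp_force: 62.4
time: 3.9
tool_pos: [0.5662, 0.1584, 0.1379]
tool_rot: [-0.0, 0.999, 0.042, 0.0]
contact_force: [0.1, -0.5, -2.1]
gripper_width: 0.099
grasp_force: 61.6
```

View pics/d_wrist.png

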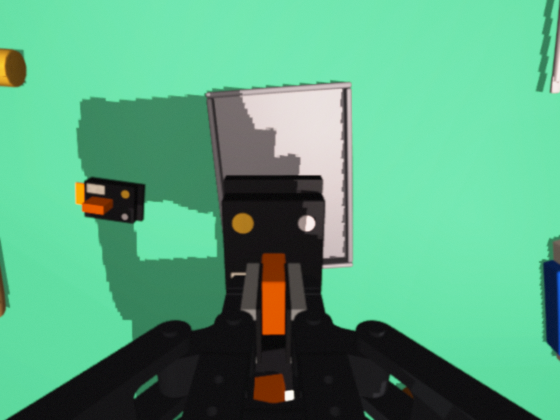

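The module is held square in the grip. The rib is at (272,293), and the ledge and body edge at rows 185 and 195 are level. Next I move it to the robot's side of the case to measure the case close up.

```bash
python3 -m pendant '[[0,[-0.2,0.4,0],0],[0,[-0.4,0.8,0],0],[0,[-0.54,0.95,0],0]]' >/dev/null;python3 -m pendant '[[0,[-0.2,0.4,0],0],[0,[-0.4,0.8,0],0],[0,[-0.54,0.95,0],0]]'>/dev/null; python3 -m pendant '[[0,[-0.2,0.4,0],-0.04],[0,[-0.4,0.8,0],-0.08],[0,[-0.54,0.95,0],-0.098],[0,[-0.54,0.95,0],-0.098],[0,[-0.54,0.95,0],-0.098],[0,[-0.54,0.95,0],-0.098],[0,[-0.54,0.95,0],-0.098]]'
python3 - <<'E'
from h import *
w=grab('wrist','e_wrist'); np.save('e.npy',w,allow_pickle=True)
E
```

```text
time: 5.25
tool_pos: [0.4016, -0.1976, 0.1369]
tool_rot: [-0.001, 0.981, 0.196, -0.0]
contact_force: [0.1, 0.4, -0.7]
gripper_width: 0.099
grasp_force: 61.6
```

View pics/e_wrist.png

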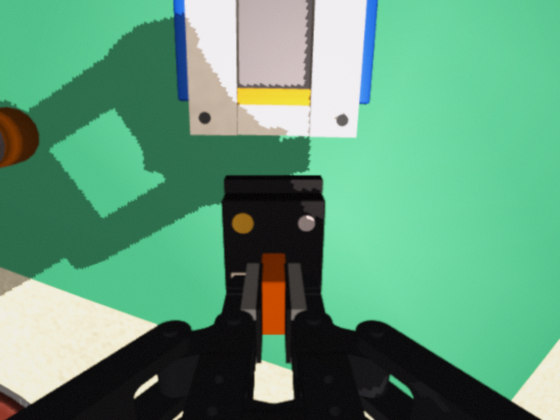

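The view shows the case squarely ahead. Its near edge runs at row 136, columns 190 to 357, the yellow lip spans rows 88 to 105, and the bay's sides are at columns 238 and 312. The module is still level in the grip, with the jar away to the left.

Run:
```python
from h import *
w=np.load('e.npy',allow_pickle=True).item(); im=w['img'];hsv=cv2.cvtColor(im,cv2.COLOR_RGB2HSV)
m=cv2.inRange(hsv,(18,150,120),(32,255,255)); m[130:]=0
q=np.argwhere(m>0)[:,::-1].astype(np.float32); b=cv2.minAreaRect(q); print(b)
def rows(col):
    r=np.where(m[:,col]>0)[0]; return r.min()-.5,r.max()+.5
for nm,k in(('front',0),('back',1)):
    P=onz(w,[(c,rows(c)[k]) for c in range(245,306,4)],.027)
    v=np.polyfit(P[:,1],P[:,0],1); print(nm,P.mean(0).round(4),'perp ang',np.degrees(np.arctan(-v[0])).round(2))
# case near edge, sides: white gradient
g=cv2.GaussianBlur(im[:,:,0],(3,3),0).astype(int)
E_=[(c,110+np.argmin(np.diff(g[110:160,c]))+1) for c in list(range(200,240,5))+list(range(320,350,5))]
P=onz(w,E_,.03); v=np.polyfit(P[:,1],P[:,0],1); print('near edge',P.mean(0).round(4),np.degrees(np.arctan(-v[0])).round(2))
L=onz(w,[(190,136),(357,137)],.03);print('near corners',L.round(4).tolist(),L.mean(0).round(4),np.linalg.norm(L[0]-L[1]))
S=onz(w,[(238,60),(238,20),(312,20),(312,60)],.03);print('bay sides',S.round(4).tolist())
print(np.degrees([np.arctan2(*(S[1]-S[0])[[1,0]]),np.arctan2(*(S[2]-S[3])[[1,0]])]),np.linalg.norm(S[1]-S[2]))
# held module: body tail top edge ends (225,196),(324,196); width 44mm
d=ray(w,[(223.5,198),(324.5,198)]); a=np.linalg.norm(d[0]-d[1]); print('body top edge pt',(w['eye']+d*.044/a).round(4).tolist())
d=ray(w,[(225,177),(322,177)]); a=np.linalg.norm(d[0]-d[1]); print('ledge end top pt',(w['eye']+d*.044/a).round(4).tolist())
s=manip.state();print(s['tool_pos'],R.from_quat(np.roll(s['tool_rot'],-1)).as_matrix().round(4).tolist())
```

```text
((273.5028991699219, 95.8572006225586), (71.31167602539062, 15.731417655944824), 1.1691393852233887)
front [ 0.4742 -0.1691  0.027 ] perp ang 21.32
back [ 0.465  -0.1729  0.027 ] perp ang 21.49
near edge [ 0.446 -0.175  0.03 ] 21.37
near corners [[0.4245, -0.1287, 0.03], [0.4665, -0.2313, 0.03]] [ 0.4455 -0.18    0.03  ] 0.11078783450509125
bay sides [[0.4809, -0.1411, 0.03], [0.5026, -0.1327, 0.03], [0.52, -0.1744, 0.03], [0.4987, -0.1839, 0.03]]
[21.22617758 24.13969589] 0.04514161637693393
body top edge pt [[0.4241, -0.1653, 0.1234], [0.441, -0.2059, 0.1233]]
ledge end top pt [[0.4306, -0.1624, 0.114], [0.4475, -0.203, 0.1139]]
[ 0.40175596 -0.1976803   0.13717085] [[0.9231, 0.3845, -0.0007], [0.3845, -0.9231, 0.0007], [-0.0004, -0.0009, -1.0]]
```

```bash
python3 -m pendant '[[0,[0.35,0,0],0.004],[0,[0.7,0.01,0],0.004],[0,[1,0.012,0],0.004],[0,[1,0.012,0.2],0.004],[0,[1,0.012,0.4],0.004],[0,[1,0.012,0.5],0.004],[0,[1,0.012,0.5],0.004],[0,[1,0.012,0.5],0.004]]'
python3 - <<'E'
from h import *
w=grab('wrist','f_wrist'); np.save('f.npy',w,allow_pickle=True)
s=manip.state();p=s['tool_pos'];M=R.from_quat(np.roll(s['tool_rot'],-1)).as_matrix()
O=np.array([.5077,-.155,0]);a=np.radians(21.9);X=np.array([np.cos(a),np.sin(a),0]);Y=np.array([-np.sin(a),np.cos(a),0])
print('TCP case',((p-O)@X).round(4),((p-O)@Y).round(4),p[2],np.degrees(np.arctan2(M[1,0],M[0,0])))
E
```

```text
time: 6.1
tool_pos: [0.5132, -0.1541, 0.0782]
tool_rot: [0.0, 0.982, 0.189, 0.0]
contact_force: [0.2, 0.9, -0.4]
gripper_width: 0.099
grasp_force: 61.6
TCP case 0.0057 -0.0017 0.07897630171850625 21.78777955266882
```

View pics/f_wrist.png

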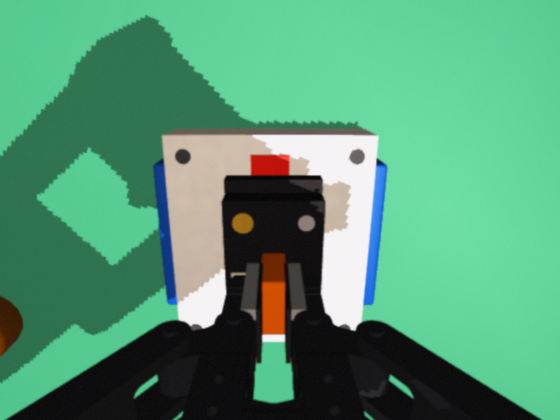

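The view shows the module over the bay. The case's far corners are at (163,134) and (378,135), and the red tab is at (270,165). The module's tail end at row 177 spans columns 225 to 322, so it is nearly centred.

Run:
```python
from h import *
w=np.load('f.npy',allow_pickle=True).item()
O=np.array([.5077,-.155,0]);a=np.radians(21.9);X=np.array([np.cos(a),np.sin(a),0]);Y=np.array([-np.sin(a),np.cos(a),0])
f=lambda P:np.c_[(P-O)@X,(P-O)@Y].round(4).tolist()
print('far corners',f(onz(w,[(163,134),(378,135)],.03)))
hsv=cv2.cvtColor(w['img'],cv2.COLOR_RGB2HSV);m=cv2.inRange(hsv,(0,200,100),(3,255,255))|cv2.inRange(hsv,(176,200,100),(180,255,255));m[176:]=0
q=np.argwhere(m>0);print(q.min(0),q.max(0)); r=q
print('tab',f(onz(w,[(r[:,1].min(),r[:,0].min()),(r[:,1].max(),r[:,0].min())],.03)))
zt=.0782-.027
print('body edge',f(onz(w,[(223,198),(325,198)],zt+.02)),'ledge',f(onz(w,[(225,177),(323,177)],zt+.009)))
```

```text
far corners [[0.0621, 0.054], [0.0614, -0.0551]]
[156 252] [174 287]
tab [[0.0506, 0.009], [0.0505, -0.0089]]
body edge [[0.0406, 0.0191], [0.0405, -0.0234]] ledge [[0.0469, 0.0194], [0.0469, -0.0238]]
```

```bash
python3 -m pendant '[[0,[0.02,-0.018,0.1],0],[0,[0.02,-0.018,0.16],0],[0,[0.02,-0.018,0.16],0],[0,[0.02,-0.018,0.18],0],[0,[0.02,-0.018,0.18],0]]'; python3 -m pendant '[[0,[0,0,0.02],0],[0,[0,0,0.02],0]]';python3 -m pendant '[[0,[0,0,0.02],0],[0,[0,0,0.02],0]]'
```

```text
time: 6.65
tool_pos: [0.5147, -0.1516, 0.0567]
tool_rot: [0.0, 0.982, 0.189, 0.0]
contact_force: [0.3, 0.1, -0.9]
gripper_width: 0.1
grasp_force: 61.7
time: 6.85
tool_pos: [0.5152, -0.152, 0.0565]
tool_rot: [0.001, 0.982, 0.189, 0.0]
contact_force: [-6.1, 1.3, 12.4]
gripper_width: 0.1
grasp_force: 63.6
time: 7.05
tool_pos: [0.5159, -0.1524, 0.0563]
tool_rot: [0.001, 0.982, 0.189, 0.001]
contact_force: [-10.6, 2.3, 24.2]
gripper_width: 0.099
grasp_force: 65.1
```

```bash
python3 -m pendant '[[0,[0,0,0.015],0],[0,[0,0,0.015],0],[0,[0,0,0.015],0]]';python3 -m pendant '[[0,[0,0,0.01],0],[0,[0,0,0.01],0],[0,[0,0,0.01],0]]'
```

```text
time: 7.35
tool_pos: [0.5162, -0.1528, 0.0557]
tool_rot: [0.001, 0.982, 0.189, 0.001]
contact_force: [-13.8, 2.8, 29.2]
gripper_width: 0.097
grasp_force: 66.3
time: 7.65
tool_pos: [0.5163, -0.153, 0.0556]
tool_rot: [0.001, 0.982, 0.189, 0.001]
contact_force: [-17.6, 3.9, 35.0]
gripper_width: 0.098
grasp_force: 67.1
```

```bash
python3 -m pendant '[[0,[0,0,-0.08],0],[0,[0.06,0,-0.08],0],[0,[0.06,0,-0.08],0],[0,[0.06,0,-0.04],0],[0,[0.06,0,-0.04],0]]'; python3 -m pendant '[[0,[0,0,0.02],0],[0,[-0.02,0,0.02],0],[0,[-0.04,0,0.02],0],[0,[-0.04,0,0.02],0]]'
```

```text
time: 8.15
tool_pos: [0.5217, -0.1489, 0.0561]
tool_rot: [-0.0, 0.982, 0.189, -0.001]
contact_force: [-10.5, 2.3, 22.7]
gripper_width: 0.1
grasp_force: 65.0
time: 8.55
tool_pos: [0.5211, -0.1499, 0.0556]
tool_rot: [0.0, 0.982, 0.189, 0.005]
contact_force: [-0.8, 7.7, 22.3]
gripper_width: 0.1
grasp_force: 65.1
```

```bash
python3 -m pendant '[[0,[-0.03,0,0],0],[0,[-0.03,0,0],0],[0,[-0.03,0,0],0]]'; python3 -m pendant '[[0,[-0.03,0,0.01],0],[0,[-0.03,0,0.01],0],[0,[-0.03,0,0.01],0]]'
python3 - <<'E'
from h import *
w=grab('wrist','g_wrist')
E
```

```text
time: 8.85
tool_pos: [0.5178, -0.1524, 0.0548]
tool_rot: [0.001, 0.982, 0.189, 0.005]
contact_force: [2.0, 3.3, 14.9]
gripper_width: 0.1
grasp_force: 64.5
time: 9.15
tool_pos: [0.5142, -0.1538, 0.0531]
tool_rot: [0.002, 0.982, 0.189, 0.005]
contact_force: [2.0, 2.6, 12.8]
gripper_width: 0.099
grasp_force: 64.6
```

View pics/g_wrist.png

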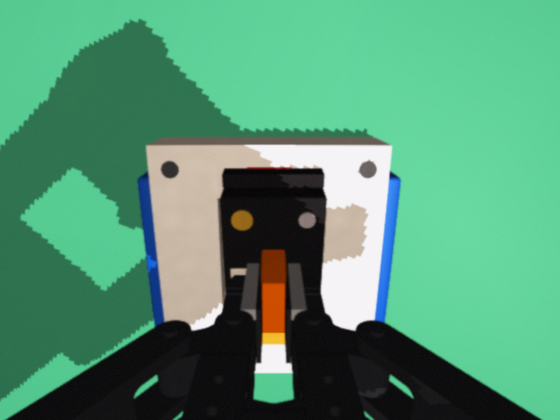

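The view shows the tilt starting: the ledge's edge has moved from row 177 to row 170, and the red tab is nearly covered. Dragging toward the lip while pressing works, so I continue.

```bash
python3 -m pendant '[[0,[-0.01,0,0.02],0],[0,[-0.02,0,0.03],0],[0,[-0.02,0,0.03],0]]'; python3 -m pendant '[[0,[-0.01,0,0.02],0],[0,[-0.02,0,0.03],0],[0,[-0.02,0,0.03],0]]'
```

```text
time: 9.5
tool_pos: [0.5107, -0.1552, 0.0495]
tool_rot: [0.002, 0.982, 0.189, 0.003]
contact_force: [-2.9, 0.9, 17.6]
gripper_width: 0.104
grasp_force: 66.7
time: 9.8
tool_pos: [0.5083, -0.1562, 0.0462]
tool_rot: [0.002, 0.982, 0.189, 0.002]
contact_force: [-5.6, 0.6, 20.9]
gripper_width: 0.097
grasp_force: 68.4
```

```bash
python3 -m pendant '[[0,[0,0,-0.03],0],[0,[0,0,-0.03],0],[0,[0,0,-0.03],0]]'; python3 -m pendant '[[0,[-0.03,-0.01,0],0],[0,[-0.06,-0.01,0],0],[0,[-0.09,-0.01,0],0],[0,[-0.09,-0.01,0],0]]'
python3 - <<'E'
from h import *
grab('wrist','h_wrist');grab('side','h_side')
a=cv2.imread('pics/h_wrist.png');b=cv2.resize(cv2.imread('pics/h_side.png')[110:200,290:410],(400,300))
c=np.zeros((420,960,3),np.uint8);c[:,:560]=a;c[:300,560:]=b;cv2.imwrite('pics/h.png',cv2.resize(c,(800,350)))
E
```

```text
time: 10.1
tool_pos: [0.5061, -0.1553, 0.0463]
tool_rot: [0.0, 0.982, 0.189, 0.001]
contact_force: [-1.1, 0.7, 6.8]
gripper_width: 0.096
grasp_force: 66.6
time: 10.5
tool_pos: [0.4935, -0.1578, 0.0448]
tool_rot: [-0.0, 0.982, 0.189, -0.001]
contact_force: [0.3, -0.6, -0.6]
gripper_width: 0.096
grasp_force: 65.2
```

View pics/h.png

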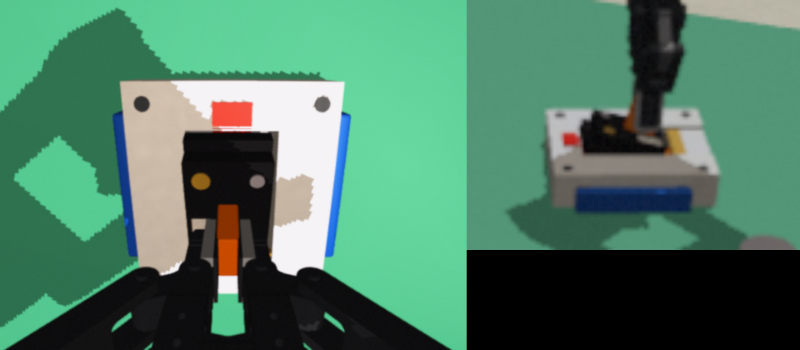

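The view (wrist left, side right) shows the tilted module with its tail at the bay's end, (230,131), below the red tab at (232,113). It sits slightly to the left, with a gap only on the right at (277,150). So I correct about 2 mm sideways and slide further. I have now viewed 11 pictures, one over the limit of 10, because I miscounted; from here I go by numbers only.

```bash
python3 -m pendant '[[0,[0,0.018,0],0],[0,[-0.02,0.018,0],0],[0,[-0.045,0.018,0],0],[0,[-0.045,0.018,0],0],[0,[-0.045,0.018,0],0]]';python3 -m pendant '[[0,[-0.02,0,0],0],[0,[-0.02,0,0],0],[0,[-0.02,0,0],0]]'
python3 - <<'E'
from h import *
p=manip.state()['tool_pos']
O=np.array([.5077,-.155,0]);a=np.radians(21.9);X=np.array([np.cos(a),np.sin(a),0]);Y=np.array([-np.sin(a),np.cos(a),0])
print(((p-O)@X).round(4),((p-O)@Y).round(4),p)
E
```

```text
time: 11.1
tool_pos: [0.491, -0.1616, 0.046]
tool_rot: [-0.0, 0.982, 0.189, 0.001]
contact_force: [2.2, 1.1, -2.0]
gripper_width: 0.097
grasp_force: 65.1
time: 11.4
tool_pos: [0.4905, -0.1619, 0.0464]
tool_rot: [-0.0, 0.982, 0.189, 0.003]
contact_force: [7.4, 4.0, -4.2]
gripper_width: 0.098
grasp_force: 64.7
-0.0185 0.0 [ 0.49048795 -0.16191244  0.04643246]
```

```bash
python3 -m pendant '[[0.4,[0,0,0],0],[0.4,[0,0,0],0],[0.4,[0,0,0],0],[0.4,[0,0,0],0],[0.4,[0,0,0],0]]';python3 -m pendant '[[1,[0,0,-0.3],0],[1,[0,0,-0.6],0],[1,[0,0,-0.6],0],[1,[0,0,-0.6],0]]'
python3 - <<'E'
from h import *
O=np.array([.5077,-.155,0]);a=np.radians(21.9);X=np.array([np.cos(a),np.sin(a),0]);Y=np.array([-np.sin(a),np.cos(a),0])
w=grab('wrist','i_wrist');np.save('i.npy',w,allow_pickle=True)
hsv=cv2.cvtColor(w['img'],cv2.COLOR_RGB2HSV)
f=lambda P:np.c_[(P-O)@X,(P-O)@Y].round(4).tolist()
m=cv2.inRange(hsv,(0,180,100),(3,255,255))
def show(m,nm,z,amin=60):
    n,l,st,ce=cv2.connectedComponentsWithStats(m)
    for i in range(1,n):
        if st[i,4]>amin and 150<ce[i][0]<400: x,y,ww,h,_=st[i]; print(nm,st[i].tolist(),f(onz(w,[(x,y),(x+ww,y+h)],z)))
show(m,'red',.03); show(cv2.inRange(hsv,(3,150,60),(17,255,255)),'org',.056); show(cv2.inRange(hsv,(18,150,80),(32,255,255)),'yel',.027)
v=w['img'].max(2).astype(int)
for c in (255,275,290): print(c,v[60:330:5,c].tolist())
E
```

```text
time: 11.9
tool_pos: [0.4883, -0.1628, 0.0459]
tool_rot: [-0.0, 0.982, 0.189, -0.0]
contact_force: [0.3, -0.8, -0.7]
gripper_width: 0.399
grasp_force: 0.0
time: 12.3
tool_pos: [0.4891, -0.1631, 0.1191]
tool_rot: [0.001, 0.982, 0.189, 0.001]
contact_force: [0.7, 0.1, -0.5]
gripper_width: 1.001
grasp_force: 0.0
red [255, 101, 31, 19, 546] [[0.0506, 0.0094], [0.0393, -0.0093]]
red [255, 126, 32, 3, 92] [[0.0358, 0.0096], [0.0339, -0.0099]]
org [262, 186, 21, 54, 982] [[0.0049, 0.005], [-0.0284, -0.0071]]
yel [243, 158, 15, 14, 168] [[0.0155, 0.0177], [0.0064, 0.0083]]
yel [236, 233, 70, 15, 912] [[-0.0357, 0.0238], [-0.0469, -0.0238]]
255 [192, 191, 191, 191, 100, 229, 230, 230, 214, 231, 229, 230, 230, 163, 17, 13, 11, 11, 11, 12, 112, 124, 86, 13, 12, 11, 13, 13, 124, 154, 156, 159, 229, 229, 24, 219, 230, 232, 230, 229, 230, 230, 230, 182, 181, 180, 180, 180, 179, 179, 179, 179, 178, 180]
275 [193, 194, 194, 172, 99, 229, 229, 229, 224, 232, 232, 233, 226, 185, 32, 34, 32, 4, 17, 14, 10, 12, 10, 11, 14, 39, 108, 107, 108, 166, 178, 177, 175, 175, 228, 232, 228, 232, 229, 230, 229, 229, 230, 183, 182, 180, 180, 179, 180, 180, 181, 180, 180, 180]
290 [195, 194, 195, 183, 100, 229, 229, 229, 230, 229, 230, 230, 230, 126, 15, 34, 33, 6, 29, 32, 25, 84, 14, 14, 11, 13, 11, 11, 13, 12, 24, 23, 23, 24, 24, 221, 231, 231, 230, 229, 230, 229, 230, 185, 182, 182, 182, 180, 181, 180, 180, 180, 181, 181]
```

```bash
python3 -m pendant '[[0,[0.32,0.004,0],0],[0,[0.32,0.004,0],0],[0,[0.32,0.004,0],0],[0,[0.32,0.004,0],0],[0,[0.32,0.004,0],0],[0,[0.32,0.004,0.3],0],[0,[0.32,0.004,0.5],0],[0,[0.32,0.004,0.6],0],[0,[0.32,0.004,0.6],0],[0,[0.32,0.004,0.6],0]]'; python3 -m pendant '[[0,[0,0,0.03],0],[0,[0,0,0.05],0],[0,[0,0,0.05],0],[0,[0,0,0.05],0]]'
python3 - <<'E'
from h import *
p=manip.state()['tool_pos']
O=np.array([.5077,-.155,0]);a=np.radians(21.9);X=np.array([np.cos(a),np.sin(a),0]);Y=np.array([-np.sin(a),np.cos(a),0])
print(((p-O)@X).round(4),((p-O)@Y).round(4),p)
E
```

```text
time: 13.35
tool_pos: [0.5247, -0.1493, 0.0467]
tool_rot: [0.0, 0.982, 0.189, 0.0]
contact_force: [0.4, -1.1, 0.5]
gripper_width: 0.002
grasp_force: 0.0
time: 13.75
tool_pos: [0.5255, -0.1493, 0.0412]
tool_rot: [0.001, 0.982, 0.189, 0.001]
contact_force: [0.7, -0.1, 3.8]
gripper_width: 0.001
grasp_force: 2.0
0.0186 -0.0014 [ 0.52550753 -0.1493404   0.04124507]
```

Contact came at z 0.041, as predicted for the 9° rest. I now press in small steps.

```bash
python3 -m pendant '[[0,[0,0,0.02],0],[0,[0,0,0.02],0],[0,[0,0,0.02],0]]'; python3 -m pendant '[[0,[0,0,0.02],0],[0,[0,0,0.02],0],[0,[0,0,0.02],0]]';python3 -m pendant '[[0,[0,0,0.02],0],[0,[0,0,0.02],0],[0,[0,0,0.02],0]]'
```

```text
time: 14.05
tool_pos: [0.5261, -0.1495, 0.0397]
tool_rot: [0.001, 0.982, 0.189, 0.002]
contact_force: [0.3, 0.5, 7.6]
gripper_width: -0.001
grasp_force: 4.1
time: 14.35
tool_pos: [0.5242, -0.1488, 0.0349]
tool_rot: [-0.0, 0.982, 0.189, -0.0]
contact_force: [0.6, -0.7, 1.7]
gripper_width: 0.005
grasp_force: 0.8
time: 14.65
tool_pos: [0.5243, -0.1489, 0.0326]
tool_rot: [-0.0, 0.982, 0.189, 0.0]
contact_force: [1.0, 0.4, 2.1]
gripper_width: 0.002
grasp_force: 1.0
```

```bash
python3 -m pendant '[[0,[0,0,0.02],0],[0,[0,0,0.02],0],[0,[0,0,0.02],0]]'; python3 -m pendant '[[0,[0,0,0.015],0],[0,[0,0,0.015],0],[0,[0,0,0.015],0]]';python3 -m pendant '[[0,[0,0,0.015],0],[0,[0,0,0.015],0],[0,[0,0,0.015],0]]'
```

```text
time: 14.95
tool_pos: [0.5242, -0.149, 0.0301]
tool_rot: [0.0, 0.982, 0.189, -0.0]
contact_force: [0.0, 0.6, 1.2]
gripper_width: 0.0
grasp_force: 0.7
time: 15.25
tool_pos: [0.5242, -0.149, 0.03]
tool_rot: [-0.0, 0.982, 0.189, -0.001]
contact_force: [-4.6, 2.4, 12.8]
gripper_width: -0.004
grasp_force: 6.2
time: 15.55
tool_pos: [0.5243, -0.1491, 0.03]
tool_rot: [-0.0, 0.982, 0.189, -0.001]
contact_force: [-8.6, 3.6, 22.6]
gripper_width: -0.002
grasp_force: 11.6
```

```bash
python3 -m pendant '[[0,[0,0,0.01],0],[0,[0,0,0.01],0],[0,[0,0,-0.1],0],[0,[0,0,-0.4],0],[0,[-0.25,0,-0.75],0],[0,[-0.32,0,-0.75],0],[0,[-0.32,0,-0.75],0],[0,[-0.32,0,-0.75],0],[0,[-0.32,0,-0.75],0]]'
python3 - <<'E'
from h import *
O=np.array([.5077,-.155,0]);a=np.radians(21.9);X=np.array([np.cos(a),np.sin(a),0]);Y=np.array([-np.sin(a),np.cos(a),0])
w=grab('wrist','j_wrist');print(manip.state()['tool_pos'])
hsv=cv2.cvtColor(w['img'],cv2.COLOR_RGB2HSV)
f=lambda P:np.c_[(P-O)@X,(P-O)@Y].round(4).tolist()
def show(m,nm,z,amin=40):
    n,l,st,ce=cv2.connectedComponentsWithStats(m)
    for i in range(1,n):
        if st[i,4]>amin and 150<ce[i][0]<400: x,y,ww,h,_=st[i]; print(nm,st[i].tolist(),f(onz(w,[(x,y),(x+ww,y+h)],z)))
show(cv2.inRange(hsv,(0,180,60),(3,255,255)),'red',.03); show(cv2.inRange(hsv,(3,150,60),(17,255,255)),'org',.056); show(cv2.inRange(hsv,(18,150,80),(32,255,255)),'yel',.027)
v=w['img'].max(2).astype(int)
for c in (240,275,298): print(c,v[110:175,c].tolist())
# predictions for seated module (xt=-45)
P=lambda x,y,z:O+X*x+Y*y+np.array([0,0,.01+z])
for nm,q in dict(bodyedge=(.03,-.014,.02),ledge_end=(.036,-.014,.009),rib_base=(.006,0,.02),rib_top_far=(.006,0,.046),rib_top_near=(-.018,0,.046),nose=(.0325,0,.01),rim=(.0375,-.014,.02)).items(): print(nm,proj(w,P(*q)).round(1))
E
```

```text
time: 16.45
tool_pos: [0.4877, -0.1624, 0.1145]
tool_rot: [-0.001, 0.982, 0.189, -0.001]
contact_force: [0.4, -0.1, 0.1]
gripper_width: -0.001
grasp_force: 0.0
[ 0.48792609 -0.16246538  0.11472698]
red [258, 99, 32, 19, 582] [[0.0506, 0.009], [0.0396, -0.0099]]
red [257, 124, 34, 6, 196] [[0.0361, 0.0098], [0.0326, -0.0105]]
org [256, 177, 44, 57, 1213] [[0.0101, 0.0096], [-0.0239, -0.0154]]
yel [246, 147, 16, 15, 176] [[0.0219, 0.0169], [0.0125, 0.0071]]
yel [238, 234, 71, 15, 1058] [[-0.0359, 0.0236], [-0.0469, -0.0238]]
240 [228, 211, 192, 186, 187, 185, 186, 184, 186, 185, 184, 185, 165, 125, 87, 66, 60, 60, 59, 58, 58, 58, 59, 60, 66, 71, 64, 48, 35, 26, 23, 23, 23, 23, 28, 29, 27, 27, 26, 28, 25, 28, 31, 34, 32, 34, 32, 33, 34, 33, 34, 39, 38, 38, 38, 36, 36, 37, 36, 38, 42, 40, 42, 43, 42]
275 [235, 236, 236, 235, 235, 236, 236, 235, 235, 232, 233, 232, 223, 199, 185, 182, 181, 181, 173, 136, 85, 60, 47, 34, 21, 16, 11, 9, 26, 43, 50, 53, 49, 39, 24, 20, 17, 16, 16, 18, 19, 19, 22, 18, 20, 19, 18, 16, 20, 18, 21, 18, 16, 20, 17, 17, 18, 16, 17, 17, 17, 15, 18, 18, 19]
298 [232, 233, 232, 232, 233, 233, 232, 233, 233, 233, 233, 232, 225, 167, 89, 42, 47, 56, 57, 58, 58, 54, 40, 29, 24, 14, 8, 9, 25, 46, 52, 54, 56, 57, 55, 58, 55, 59, 102, 183, 227, 233, 233, 232, 234, 233, 233, 232, 233, 226, 176, 90, 40, 24, 19, 18, 19, 17, 18, 19, 19, 17, 15, 16, 17]
bodyedge [[296.7 134.3]]
ledge_end [[295.9 122.3]]
rib_base [[273.5 173.3]]
rib_top_far [[273.4 184.2]]
rib_top_near [[273.5 224.6]]
nose [[273.4 128.2]]
rim [[296.9 121.6]]
```

```bash
python3 -c "
from plant import manip
print(manip.job_done())"
```

```text
the job is handed in; nothing more can be done
None
```

The module is hooked under the lip and pressed home flush with the case top, the catch is back over the ledge, the arm is clear, and the job was handed in at about 16.5 s; the hand-in gave no verdict, and I viewed 11 pictures, one over the limit of 10.

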